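# Set a board holder's sliding leg to its mark and squeeze the cam lever shut

## Task

Set the circuit-board holder for the next board: with the red cam lever still open, slide the sliding leg outwards along the rail until the tip of its red pointer is on the yellow tape. Then squeeze the lever fully shut against the leg, with one finger on the leg's inner face and the other on the lever, keeping the pointer on the tape all the while as the lever closes. Do not let go: finish still gripping leg and lever together, so that the clamp nut can be tightened, and leave the things lying around the holder where they are.

Things in the scene. Friction and masses are not known exactly. Their poses are not given: they have to be found in the camera images.
- holder: Circuit-board holder, firm on the bench: aluminium rail 50 mm wide, 370 mm long, its top 30 mm above the bench, on two dark cross feet 130 mm wide. Origin on the bench under the rail's middle; y along the rail, z up. A fixed leg (30 x 14 mm, 136 mm high, on a blue block) stands at y = +152 mm; the sliding leg stands on the -y side of it. Outwards = -y, away from the fixed leg.
- leg: The sliding leg: aluminium bar with black end cap, 30 mm (x) by 14 mm (y, along the rail), top 136 mm above the bench, on a blue carriage. Axes as the holder's; origin at bench height below the bar's middle. Inner face (towards the fixed leg) at y = +7 mm; a black jaw juts 10 mm from it up to 71 mm above the bench, above that it is flat. Lever open: slides at 1.2 N; shut: jammed on the rail.
- carriage (a joint): Position of the sliding leg along the rail in m: 0 at its outermost, 0.20 at its innermost; grows towards the fixed leg (holder +y).
- cam (a joint): Angle of the red cam lever in rad: 0 = fully shut (upright, parallel to the leg), 0.40 = fully open (leaning outwards). It stays where it is left. Turning it takes about 4 N at its tip, so a lighter push on the lever slides the leg instead; over the last 0.2 rad the cam bites on the rail, which takes 7 to 10 N and, unless the leg is held, creeps it some 3 mm inwards.
- lever: Red handle of the cam lever, on the outer (-y) side of the sliding leg: bar 18 mm (x) by 9 mm (y), turning with the cam. Origin on its pin (along x, 46 mm above the bench, 22 mm outwards of the leg's middle); z up along the lever. The handle spans z = 22 to 75 mm and y = +1.5 to +10.5 mm here. Leg and lever together measure 27.5 mm along the rail when shut, 57 mm at the tip when fully open.
- lever_tip (a point): Top end of the red lever, at the middle of its thickness: 121 mm above the bench when shut.
- leg_top (a point): Top end of the sliding leg, middle of the bar, 136 mm above the bench.
- pointer_tip (a point): Tip of the red pointer that sticks out of the sliding leg's carriage on its outer side, just above the rail: 55 mm outwards (-y) from the middle of the leg and 18.5 mm to the holder's +x side.
- mark: Band of yellow tape wrapped over the rail, 12 mm wide along the rail; origin at the middle of the band on top of the rail, y axis along the rail. The pointer tip is on the tape while it lies within 6 mm of this origin along the rail. It always lies outwards of where the pointer starts.
- board: Bystander: green circuit board lying flat on the far side of the rail, 85 x 125 mm, parts up to 30 mm high. Leave alone.
- flux: Bystander: green bottle with a white cap, 44 mm across, 125 mm tall, standing on the far side of the rail. Leave alone.
- dish: Bystander: small round steel parts dish, 72 mm across, 22 mm high, on the robot's side of the rail. Leave alone.
- driver: Bystander: screwdriver with an orange handle, 170 mm long, lying on the robot's side of the rail. Leave alone.

How it is judged:
On the way, in this order (a step that is already met when the one before it is completed fails the run):
1. the pointer tip is on the yellow tape (within 6 mm of its middle along the rail) while the lever is still open (more than 0.2 rad) (y of pointer_tip in the frame of mark between -0.006 and 0.006 m and value of joint cam above 0.2 rad), for 0.2 s.
2. the lever is shut (below 0.05 rad), gripped together with the leg (fingers press on both with more than 3 N), pointer tip still on the tape (value of joint cam below 0.05 rad and y of pointer_tip in the frame of mark between -0.006 and 0.006 m and contact force between the fingers and leg above 3 N and contact force between the fingers and lever above 3 N), for 0.3 s.
At the end, for the whole second after the job is handed in: The lever is fully shut (below 0.05 rad) and the pointer tip is on the tape (within 6 mm of its middle along the rail) and at rest; the fingers still grip leg and lever, pressing on each with more than 3 N; board, bottle, dish and screwdriver are within 20 mm of where they lay and the bottle stands (all of step 2 and linear speed of leg below 0.01 m/s and distance of each of board, flux, dish, driver from where it was at the start of the episode below 0.02 m and angle between flux's own z axis and vertical below 0.2 rad); the arm keeps its last pose, push and grip.
It fails at once if the lever is more than half shut (below 0.2 rad) while the pointer tip is off the tape (more than 8 mm from its middle) (value of joint cam below 0.2 rad and (y of pointer_tip in the frame of mark above 0.008 m or y of pointer_tip in the frame of mark below -0.008 m)).
It fails at once if a bystander (board, bottle, dish or screwdriver) is pushed more than 30 mm or the bottle is knocked over (distance of any of board, flux, dish, driver from where it was at the start of the episode above 0.03 m or angle between flux's own z axis and vertical above 0.5 rad).
It also fails if it takes over 56 s, if anything falls off the work surface, if the arm or the gripper's body presses on something with over 40 N, if the wrist force passes 120 N, or if a joint passes its speed limit or range.

## Robot

A 6-joint arm with a two-finger parallel gripper is mounted at the origin on the work surface. World frame = base frame: x ahead of the robot, y to its left, z up, the work surface at z = 0. Lengths are in m, angles in rad, forces in N, time in s.
With the tool pointing down it reaches from about 0.25 to 0.85 m from the base axis. Payload 12.5 kg.
Tool frame: the origin (TCP) lies between the finger pads; the fingertips stand 25 mm ahead of it and the grasp point (between the pads) lies 6 mm ahead of it; z points along the fingers, y is the direction in which the jaws open and shut (so a half turn about z gives the same grasp; the last joint's range is limited). The gripper opens to 93 mm and grips with 3 to 60 N. Pads are 15 mm wide; open, the fingers measure 128 mm over their backs; the gripper's body (75 mm by 188 mm) begins 65 mm behind the grasp point.
Start: joints at [-1.239, 0.351, 1.652, -0, 1.139, -0.085], TCP at [0.223, -0.503, 0.244] pointing down, gripper open.
Joint ranges: [-2.75, 2.75], [-0.79, 2.1], [0.01, 2.65], [-1.57, 4.71], [0.07, 3.14], [-2.87, 2.87]. Speed limits (rad/s): [2.22, 2.22, 2.79, 3.14, 3.14, 3.14].

## Interface

Orientations are given as a unit quaternion [w, x, y, z].
In Python, from rig import arm, grab_frame, ticket, spotter gives the robot as it stands.
- The arm moves only by the tool drive_tool, never from a script. Its argument "steps" is text: rows parted by semicolons, each of 6 numbers parted by spaces: the shift along the tool's x, y, z in cm, then the turn, a rotation vector about the tool's x, y, z in rad. A call has 1 to 10 rows; each row shifts and turns the pose as measured when the row begins, along the tool's axes as they then stand; what a row does not reach is not made up. A row lasts 1/8 s, in which the tool goes at most 62.5 mm and 10.7 degrees, less where a joint would pass 70% of its speed; a pose out of reach is approached as far as the arm can. A call is refused whole if a number of a shift passes 6.25 or a number of a turn 0.188, either way. A call with a gripper value outside its range is refused whole. "gripper" is the opening in per cent of the stroke, from 0 (shut) to 100 (fully open), set as the call begins (left out, the last holds). The fingers move at their own pace and stop on an object; the grip force is fixed at half the most. Time passes only in rows, so rows that do not move let the fingers close. It gives the time, the measured TCP pose, the force and the opening at its end, in the units of the state.
- arm.read_state(): the state, without advancing time (a new reading comes with each control period).
- grab_frame(name): name is "scene" or "side" or "wrist"; returns a dict with "color" (384x512x3 uint8, blue, green, red), "range_z" (384x512 float32, m along the optical axis (not along the pixel's ray), 0 where there is no reading), "fovy" (degrees; the focal length in pixels is half the picture's height over the tangent of half this angle, whatever the lens; pixels are square), "cx", "cy" (the principal point, pixels), "pose" (4x4, takes a point from camera to world coordinates); the wrist camera has in their place "tool_from_camera" (4x4, takes a point from camera to tool coordinates, whose origin is the TCP and whose axes are the flange's). Camera axes: x right, y up, looking along -z (the intrinsics and any distortion apply to the point x, -y, -z); pixel columns grow to the right and rows downward; lengths in m; the calibration is good to about 2 mm. A picture is of the moment at which its call begins: read the wrist's pose just before it.
- ticket.sign_off(): hands the job in, once; it reports no verdict.
Trained networks look in the newest picture that a camera, given by its name, has taken for a name from the list of things; names that differ only in an ending like _2 or _b are one class to them, and where a whole thing is asked for, a point or a joint stands for the part that bears it (a point fixed in the world has none). Each returns a list of dicts, best first, with "p" (0 to 1); they miss things now and then, are a little off and sometimes report something else, mostly with a low value. They report only what shows in the picture. A call takes as long as a camera call.
- spotter.cut_out(camera, query): "pixels" (384x512 bool, what is visible of it) and "point" ([column, row] in pixels, amid what is visible of it).
The state is a dict: "clock": time; "joints": joint angles; "qvel": joint speeds; "tau": joint torques, N m; "eef_pos": TCP position; "eef_rot": TCP orientation; "ft_force": force on the tool from outside, world axes, zero at the start; "ft_torque": the same for the moment, N m; "opening": finger opening in m.
Only numpy, scipy, OpenCV 4.12 (cv2) and the standard library are available. Lean on these libraries where they do the work, as an engineer would, in place of code of your own. Each camera call takes 0.05 s, during which the arm holds its last target. There are 200 camera calls.

## Working session

There is one attempt and no reset: what is moved stays moved. The work goes in short steps, Python scripts to look and compute and a tool call to move; the robot and the scene stay as the last step left them, time stands still between calls to the robot, and variables do not carry over. Pictures are saved under pics/ and viewed, about 8 in all and at most 12, crops included, and the job is handed in when it is done.

Besides the shell and the picture viewer there is one more tool, called after ">>>" by a JSON object that holds its "name" and its "arguments", one argument or row to a line. drive_tool: Moves the arm, as the interface text tells. Its arguments: {"type":"object","properties":{"steps":{"type":"string"},"gripper":{"type":"number"}},"required":["steps"]}

```bash
mkdir -p pics; ls
cat > h.py <<'E'
import numpy as np, cv2
from rig import arm, grab_frame, ticket, spotter
from scipy.spatial.transform import Rotation as R
def T_tool(s):
    T=np.eye(4);q=s["eef_rot"];T[:3,:3]=R.from_quat([q[1],q[2],q[3],q[0]]).as_matrix();T[:3,3]=s["eef_pos"];return T
def look(name):
    s=arm.read_state();f=grab_frame(name)
    f["P"]=f["pose"] if "pose" in f else T_tool(s)@f["tool_from_camera"]
    return f
def cloud(f):
    h,w=f["range_z"].shape;F=h/2/np.tan(np.radians(f["fovy"])/2)
    v,u=np.mgrid[:h,:w];z=f["range_z"]
    p=np.stack([(u-f["cx"])/F*z,-(v-f["cy"])/F*z,-z],-1)
    return p@f["P"][:3,:3].T+f["P"][:3,3]
E
python3 - <<'E'
from h import *
print(arm.read_state())
ims=[]
for c in ["scene","side"]:
    f=look(c);W=cloud(f);ims.append(f["color"]);print(c,f["fovy"],f["P"].round(3).tolist(),[k for k in f])
    for n in ["holder","leg","lever","lever_tip","pointer_tip","mark","board","flux","dish","driver"]:
        for d in spotter.cut_out(c,n)[:2]:
            m=d["pixels"]&(f["range_z"]>0);p=W[m]
            print(n,round(d["p"],2),d["point"],m.sum(),np.median(p,0).round(3) if len(p) else None, p.min(0).round(3) if len(p) else '',p.max(0).round(3) if len(p) else '')
    cv2.imwrite(f"pics/{c}0.png",f["color"])
E
```

```text
pics
{'clock': 0.0, 'joints': array([-1.23860062e+00,  3.51214029e-01,  1.65240524e+00,  2.21808692e-05,
        1.13911122e+00, -8.46147189e-02]), 'qvel': array([ 2.34586974e-04, -9.92671576e-05,  1.99315151e-04, -2.08575600e-03,
        1.41384920e-03,  6.06353565e-04]), 'tau': array([ 2.14569431e-03, -4.97313738e+01, -2.85257435e+01,  7.00017088e-02,
        2.57228664e-02, -9.87257977e-05]), 'eef_pos': array([ 0.22258467, -0.50260891,  0.24312074]), 'eef_rot': array([-5.65807407e-04,  9.78362923e-01,  2.06895306e-01, -6.02535255e-05]), 'ft_force': array([ 0.04810292, -0.35257693, -0.92753322]), 'ft_torque': array([ 0.00755813,  0.00299402, -0.01315998]), 'opening': 0.09290852366395624}
scene 49.01627755677168 [[-0.643, -0.424, 0.638, 1.014], [0.766, -0.362, 0.531, 0.374], [0.006, 0.83, 0.558, 0.5], [0.0, 0.0, 0.0, 1.0]] ['color', 'range_z', 'fovy', 'cx', 'cy', 'pose', 'P']
holder 0.92 [259.9, 214.3] 7387 [ 0.551 -0.005  0.029] [ 0.298 -0.268 -0.003] [0.667 0.172 0.137]
leg 0.75 [250.1, 189.7] 647 [ 0.561 -0.022  0.09 ] [ 0.532 -0.038  0.04 ] [ 0.569 -0.007  0.136]
lever 0.56 [228
[... 1352 characters left out ...]
0.121]
pointer_tip 0.59 [241.6, 212.8] 1484 [ 0.55  -0.04   0.058] [ 0.509 -0.076 -0.001] [0.601 0.046 0.138]
pointer_tip 0.42 [341.4, 243.5] 1081 [ 0.718 -0.114  0.071] [ 0.701 -0.124 -0.002] [ 0.771 -0.058  0.127]
mark 0.67 [264.5, 263.5] 170 [ 0.584 -0.13   0.031] [ 0.56  -0.144  0.019] [ 0.609 -0.117  0.033]
board 0.6 [287.3, 189.5] 1594 [0.647 0.085 0.005] [ 0.587  0.017 -0.002] [0.713 0.156 0.032]
flux 0.93 [343.6, 243.0] 1056 [ 0.718 -0.115  0.073] [ 0.701 -0.124 -0.001] [ 0.772 -0.013  0.127]
dish 0.7 [196.7, 305.1] 1336 [ 0.478 -0.194  0.012] [ 0.444 -0.235 -0.001] [ 0.514 -0.151  0.025]
driver 0.58 [168.5, 245.0] 675 [ 0.409 -0.079  0.022] [ 0.389 -0.123 -0.003] [0.423 0.063 0.029]
```

Run:
```python
from h import *
a=cv2.imread("pics/scene0.png");b=cv2.imread("pics/side0.png")
cv2.imwrite("pics/v1.png",np.hstack([cv2.resize(a[100:330,80:400],(400,288)),cv2.resize(b[60:340,80:400],(400,350))[:288]]))
for c in ["scene","side"]:
    f=look(c);W=cloud(f)
    # rail top: height 26..34mm, grey, in box
    hsv=cv2.cvtColor(f["color"],cv2.COLOR_BGR2HSV)
    m=(abs(W[...,2]-.03)<.004)&(W[...,0]>.4)&(W[...,0]<.68)&(W[...,1]>-.25)&(W[...,1]<.25)&(hsv[...,1]<70)&(hsv[...,2]>80)
    n,l,st,_=cv2.connectedComponentsWithStats(m.astype(np.uint8))
    for i in [1+k for k in np.argsort(-st[1:,4])[:3]]:
        p=W[l==i][:,:2]
        r=cv2.minAreaRect((p*1000).astype(np.float32));print(c,'comp',len(p),r)
    y=(hsv[...,0]>20)&(hsv[...,0]<35)&(hsv[...,1]>120)&(abs(W[...,2]-.03)<.006)
    p=W[y];print('tape',len(p),p.mean(0).round(4),cv2.minAreaRect((p[:,:2]*1000).astype(np.float32)))
    r=((hsv[...,0]<6)|(hsv[...,0]>174))&(hsv[...,1]>140)&(W[...,2]>.02)&(abs(W[...,0]-.57)<.06)
    n,l,st,_=cv2.connectedComponentsWithStats(r.astype(np.uint8))
    for i in range(1,n):
        p=W[l==i]
        if len(p)>5:print('red',len(p),p.mean(0).round(4),p.min(0).round(3),p.max(0).round(3))
```

```text
scene comp 1065 ((523.4317016601562, 45.84986877441406), (54.91571044921875, 106.82781219482422), 18.489450454711914)
scene comp 835 ((600.4183959960938, -174.9702911376953), (119.44075012207031, 82.70587921142578), 21.30556869506836)
scene comp 493 ((488.98406982421875, 138.15975952148438), (128.6343994140625, 24.2575626373291), 20.588041305541992)
tape 459 [ 0.5493 -0.0517  0.0276] ((420.4302978515625, -332.74114990234375), (1019.3597412109375, 134.3990478515625), 60.97813034057617)
red 208 [ 0.5645 -0.057   0.0957] [ 0.533 -0.069  0.057] [ 0.574 -0.046  0.119]
red 16 [ 0.5847 -0.0647  0.0342] [ 0.577 -0.074  0.028] [ 0.592 -0.049  0.046]
side comp 1825 ((603.0081176757812, -174.20692443847656), (127.5910415649414, 83.79924011230469), 20.64280891418457)
side comp 870 ((567.1917724609375, -84.09903717041016), (55.98666000366211, 90.41075134277344), 28.82652473449707)
side comp 575 ((518.2061767578125, 49.002838134765625), (49.9139404296875, 97.61905670166016), 19.17131233215332)
tape 251 [ 0.5964 -0.038   0.0295] ((603.5467529296875, -7.1470184326171875), (280.4974670410156, 49.217529296875), 81.6668472290039)
red 34 [ 0.563  -0.0699  0.1179] [ 0.555 -0.075  0.116] [ 0.569 -0.065  0.121]
red 29 [ 0.5787 -0.0577  0.0342] [ 0.573 -0.071  0.032] [ 0.584 -0.045  0.036]
```

View pics/v1.png

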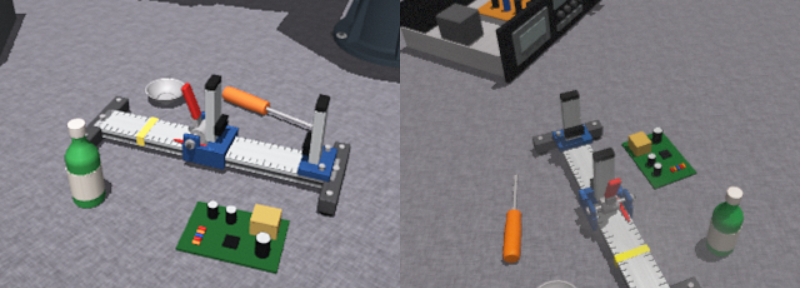

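>>> {"name": "drive_tool", "arguments": {
  "steps": "4.9 -2.8 0 0 0 0;4.9 -2.8 0 0 0 0;4.9 -2.8 0 0 0 0;4.9 -2.8 0 0 0 0;4.9 -2.8 0 0 0 0;4.9 -2.8 0 0 0 0;4.9 -2.8 0 0 0 0;4.9 -2.8 0 0 0 0;4.9 -2.8 0 0 0 0;0 0 0 0 0 0.06",
  "gripper": 100
}}

```text
clock: 2.45
eef_pos: [0.5336, -0.0816, 0.2444]
eef_rot: [0.002, 0.984, 0.176, 0.002]
ft_force: [-0.2, -0.6, 0.4]
opening: 0.0928
```

Run:
```python
from h import *
s=arm.read_state();print(s["clock"],s["eef_pos"],T_tool(s)[:3,:2].T.round(3),s["opening"],s["ft_force"])
f=look("wrist");W=cloud(f);cv2.imwrite("pics/w1.png",f["color"]);np.save("W1",W)
print(f["tool_from_camera"].round(3).tolist())
for n in ["leg","lever","lever_tip","pointer_tip","mark"]:
    for d in spotter.cut_out("wrist",n)[:2]:
        m=d["pixels"]&(f["range_z"]>0);p=W[m]
        print(n,round(d["p"],2),d["point"],m.sum(),np.median(p,0).round(3), p.min(0).round(3),p.max(0).round(3))
```

```text
2.45 [ 0.5336338  -0.08160918  0.24435969] [[ 0.938  0.346  0.003]
 [ 0.346 -0.938  0.004]] 0.09281737345055302 [-0.18820229 -0.60800408  0.36578809]
[[0.0, 0.97, 0.242, 0.066], [1.0, -0.0, 0.0, 0.0], [0.0, 0.242, -0.97, -0.141], [0.0, 0.0, 0.0, 1.0]]
leg 0.6 [209.2, 156.7] 965 [ 0.552 -0.031  0.135] [ 0.52  -0.041  0.042] [ 0.564 -0.006  0.138]
lever 0.72 [246.9, 153.0] 418 [ 0.561 -0.062  0.109] [ 0.548 -0.074  0.03 ] [ 0.571 -0.046  0.121]
lever_tip 0.93 [242.5, 155.5] 368 [ 0.561 -0.061  0.109] [ 0.55  -0.073  0.03 ] [ 0.571 -0.048  0.121]
pointer_tip 0.9 [222.3, 147.6] 3217 [ 0.559 -0.037  0.056] [ 0.501 -0.074 -0.001] [0.596 0.006 0.138]
mark 0.93 [304.3, 146.7] 406 [ 0.585 -0.129  0.031] [ 0.561 -0.143  0.028] [ 0.61  -0.116  0.034]
mark 0.38 [210.6, 156.0] 887 [ 0.551 -0.032  0.135] [ 0.52  -0.041  0.042] [ 0.564 -0.01   0.138]
```

View pics/w1.png

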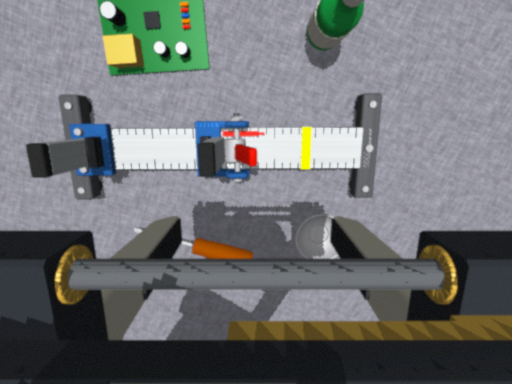

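The wrist view shows the rail level across the picture (so yaw is right), leg cap at (209,157), lever at (246,154), pointer at ~(245,134) and tape at (305,147). Measure these in tool axes.

```bash
cat > m.py <<'E'
from h import *
def meas():
    s=arm.read_state();f=look("wrist");W=cloud(f);T=np.linalg.inv(T_tool(s))
    L=(W@T[:3,:3].T+T[:3,3])*1000
    hsv=cv2.cvtColor(f["color"],cv2.COLOR_BGR2HSV);H,S,V=[hsv[...,i] for i in range(3)]
    z=W[...,2]; ok=f["range_z"]>0; roi=np.zeros_like(ok);roi[:215]=1;ok&=roi
    red=((H<6)|(H>174))&(S>120)&ok
    def rep(n,m):
        p=L[m]
        if len(p)<5: print(n,len(p));return
        print(n,len(p),'med',np.median(p,0).round(1),'5-95% y',np.percentile(p[:,1],[1,5,95,99]).round(1),'x',np.percentile(p[:,0],[5,95]).round(1))
    near=abs(L[...,0]-np.median(L[red][:,0]))<40
    rep('tape',(H>20)&(H<35)&(S>120)&(abs(z-.03)<.006)&ok&near)
    rep('cap',(abs(z-.136)<.004)&ok&near&(abs(L[...,1]-np.median(L[red][:,1]))<70))
    rep('pointer',red&(z<.055)&(z>.027))
    rep('levertop',red&(z>.10))
    # rail direction from tape-side rail edges
    m=(abs(z-.03)<.004)&ok&near&(S<70)&(V>120)
    print('rail',cv2.minAreaRect(L[m][:,:2].astype(np.float32)))
    print(s["clock"],s["eef_pos"].round(4),s["opening"],s["ft_force"].round(1))
    return f,L
E
python3 -c "
from m import *
f,L=meas()"
```

```text
tape 377 med [ 35.1  59.5 214. ] 5-95% y [54.  54.5 64.5 64.9] x [11.3 56.9]
cap 564 med [ 34.6 -46.5 108.5] 5-95% y [-53.8 -53.2 -40.1 -39.7] x [20.6 47.7]
pointer 151 med [ 52.3 -16.4 209.9] 5-95% y [-41.7 -40.3   1.8   5.4] x [49.9 54.7]
levertop 247 med [ 35.2  -8.  127.3] 5-95% y [-16.4 -15.3  -2.3  -2.3] x [27.7 42.3]
rail ((38.12939453125, -44.76451110839844), (75.52735900878906, 388.3058166503906), 0.6279376745223999)
2.75 [ 0.5319 -0.0851  0.2446] 0.09278521576605042 [ 0.1  0.2 -0.1]
```

>>> {"name": "drive_tool", "arguments": {
  "steps": "1.7 -1.2 0 0 0 0;1.8 -1.3 0 0 0 0;0 0 0 0 0 0;0 0 3 0 0 0;0 0 3 0 0 0;0 0 0 0 0 0"
}}

```text
clock: 3.55
eef_pos: [0.5582, -0.0485, 0.1841]
eef_rot: [0.002, 0.985, 0.174, 0.002]
ft_force: [-0.7, -0.5, 0.0]
opening: 0.0932
```

Run:
```python
from m import *
f,L=meas();cv2.imwrite("pics/w2.png",f["color"])
```

```text
tape 531 med [ -1.7  84.8 153.6] 5-95% y [79.  79.6 90.  90.6] x [-26.3  21.7]
cap 332 med [  7.  -21.2  48.2] 5-95% y [-28.3 -27.6 -14.9 -14.3] x [ 1.8 11.7]
pointer 216 med [ 15.2   7.8 149.6] 5-95% y [-17.  -15.   26.4  30.6] x [12.9 17.9]
levertop 337 med [ 0.6 15.2 69.5] 5-95% y [ 9.5  9.6 22.5 23.5] x [-6.6  5.9]
rail ((5.772880554199219, -19.657012939453125), (73.4558334350586, 387.635986328125), 0.3566184341907501)
3.55 [ 0.5582 -0.0485  0.1841] 0.09315087037893269 [-0.7 -0.5  0. ]
```

View pics/w2.png

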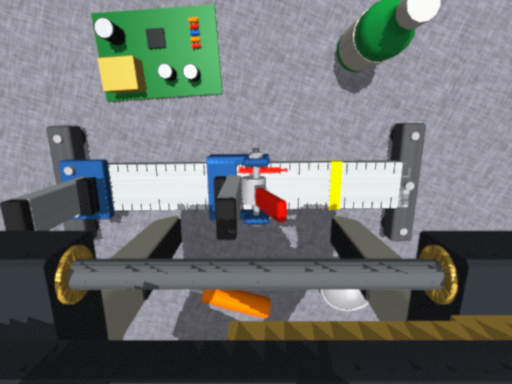

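Leg at y −21, lever tip about +24, tape 85 in tool axes; the fingers straddle both. Descend.

>>> {"name": "drive_tool", "arguments": {
  "steps": "0 0 3 0 0 0;0 0 3 0 0 0;0 0 1.2 0 0 0;0 0 0 0 0 0;0 0 0 0 0 0",
  "gripper": 72
}}

```text
clock: 4.22
eef_pos: [0.5636, -0.05, 0.1193]
eef_rot: [0.004, 0.985, 0.174, 0.008]
ft_force: [-0.3, 0.4, 1.5]
opening: 0.0669
```

Run:
```python
from m import *
f,L=meas();g=grab_frame("side")["color"][150:290,180:320];cv2.imwrite("pics/s3.png",np.hstack([f["color"][:,60:460],cv2.resize(g,(384,384),interpolation=cv2.INTER_CUBIC)]))
```

```text
tape 511 med [ 4.2 81.2 89.4] 5-95% y [75.4 75.9 86.3 87.1] x [-11.2  17.6]
cap 0
pointer 313 med [ 9.9  5.4 84.9] 5-95% y [-20.7 -19.1  24.6  28.2] x [ 7.4 12.4]
levertop 0
rail ((15.712032318115234, -21.2030029296875), (383.8196716308594, 62.67392349243164), 89.1927490234375)
4.225 [ 0.5636 -0.05    0.1193] 0.06692918997444634 [-0.3  0.4  1.5]
```

View pics/s3.png

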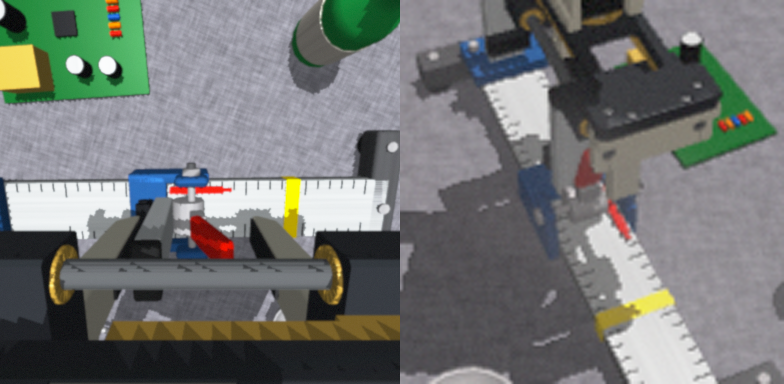

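>>> {"name": "drive_tool", "arguments": {
  "steps": "-0.7 0 0.4 0 0 0;0 0 0.4 0 0 0;0 0.8 0 0 0 0;0 0.9 0 0 0 0;0 0.9 0 0 0 0;0 0.9 0 0 0 0;0 0.6 0 0 0 0;0 0 0 0 0 0"
}}

```text
clock: 5.32
eef_pos: [0.572, -0.0943, 0.1116]
eef_rot: [0.004, 0.985, 0.173, 0.009]
ft_force: [-0.1, 0.5, -0.5]
opening: 0.0671
```

Run:
```python
from m import *
f,L=meas();g=grab_frame("side")["color"][170:310,180:320];cv2.imwrite("pics/s4.png",np.hstack([f["color"][:,60:460],cv2.resize(g,(384,384),interpolation=cv2.INTER_CUBIC)]))
```

```text
tape 629 med [ 9.  36.8 81.4] 5-95% y [30.9 31.6 42.1 42.4] x [-7.9 24.6]
cap 0
pointer 354 med [18.   4.4 77.3] 5-95% y [-21.9 -20.7  22.8  26.5] x [15.  20.5]
levertop 0
rail ((21.129741668701172, -38.76362609863281), (329.0504150390625, 66.86112213134766), 89.27265167236328)
5.325 [ 0.572  -0.0943  0.1116] 0.06706267235916392 [-0.1  0.5 -0.5]
```

View pics/s4.png

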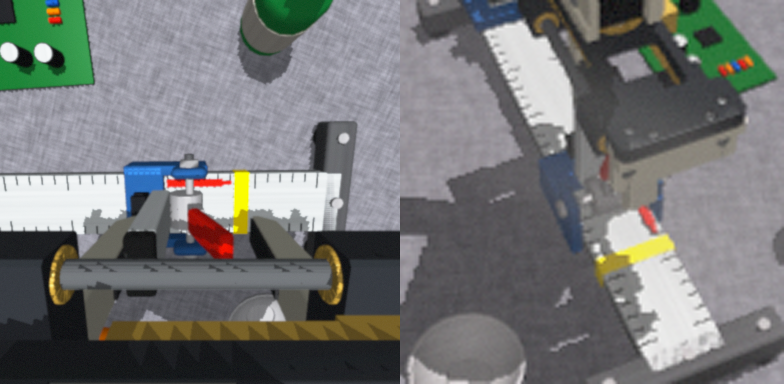

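Pointer tip at about column 231 vs tape centre 242 (left panel), i.e. some 8–9 mm to go.

>>> {"name": "drive_tool", "arguments": {
  "steps": "0 0.4 0 0 0 0;0 0.4 0 0 0 0;0 0 0 0 0 0;0 0 0 0 0 0"
}}

```text
clock: 5.92
eef_pos: [0.5746, -0.1014, 0.1118]
eef_rot: [0.004, 0.985, 0.174, 0.009]
ft_force: [-0.4, -0.2, 0.2]
opening: 0.0667
```

```bash
cat >> m.py <<'E'
def view(name):
    f,L=meas();g=grab_frame("side")["color"][190:310,190:310]
    cv2.imwrite(f"pics/{name}.png",np.hstack([cv2.resize(f["color"][100:300,180:380],(400,400),interpolation=cv2.INTER_CUBIC),cv2.resize(g,(400,400),interpolation=cv2.INTER_CUBIC)]))
E
python3 -c "
from m import *
view('s5')"
```

```text
tape 608 med [ 8.4 29.5 81.4] 5-95% y [23.6 24.1 34.7 35. ] x [-7.8 24.7]
cap 0
pointer 357 med [18.   2.8 77.5] 5-95% y [-22.3 -20.7  20.2  23.7] x [15.1 20.5]
levertop 0
rail ((23.428565979003906, -45.05894470214844), (67.20194244384766, 327.0020751953125), 0.19434796273708344)
5.925 [ 0.5746 -0.1014  0.1118] 0.06668672977473707 [-0.4 -0.2  0.2]
```

View pics/s5.png

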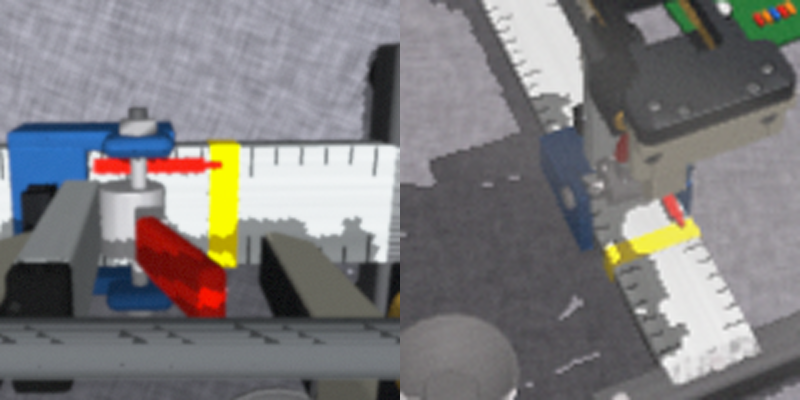

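Pointer tip (left panel, col ~221) is on the tape (cols 209–239). Now close gradually, shifting the tool inwards by half of each closing.

>>> {"name": "drive_tool", "arguments": {
  "steps": "0 -0.25 0 0 0 0;0 -0.1 0 0 0 0;0 0 0 0 0 0",
  "gripper": 62
}}

```text
clock: 6.4
eef_pos: [0.5732, -0.0976, 0.1117]
eef_rot: [0.004, 0.985, 0.174, 0.009]
ft_force: [-0.5, 0.2, 0.3]
opening: 0.0577
```

```bash
python3 -c "
from m import *
meas()"
```

```text
tape 598 med [ 8.3 33.7 81.4] 5-95% y [27.7 28.3 38.7 39. ] x [-8.  24.6]
cap 0
pointer 349 med [18.   7.6 77.5] 5-95% y [-17.6 -16.   24.9  28.5] x [15.  20.5]
levertop 0
rail ((22.212902069091797, -42.140655517578125), (328.9151611328125, 66.96758270263672), 89.71988677978516)
6.4 [ 0.5732 -0.0976  0.1117] 0.05766091436957639 [-0.5  0.2  0.3]
```

>>> {"name": "drive_tool", "arguments": {
  "steps": "0 -0.15 0 0 0 0;0 -0.05 0 0 0 0;0 0 0 0 0 0",
  "gripper": 55
}}

```text
clock: 6.82
eef_pos: [0.5725, -0.0955, 0.1117]
eef_rot: [0.004, 0.985, 0.174, 0.009]
ft_force: [-0.4, 0.9, 0.3]
opening: 0.0509
```

```bash
python3 -c "
from m import *
view('s6')"
```

```text
tape 601 med [ 7.5 35.8 81.4] 5-95% y [29.9 30.4 41.  41.5] x [-8.1 24.6]
cap 0
pointer 342 med [18.  10.7 77.5] 5-95% y [-14.5 -13.   27.3  31.7] x [14.9 20.5]
levertop 0
rail ((21.517642974853516, -39.67645263671875), (329.7336730957031, 66.93888854980469), 89.44196319580078)
6.825 [ 0.5725 -0.0955  0.1117] 0.050891099475902916 [-0.4  0.9  0.3]
```

View pics/s6.png

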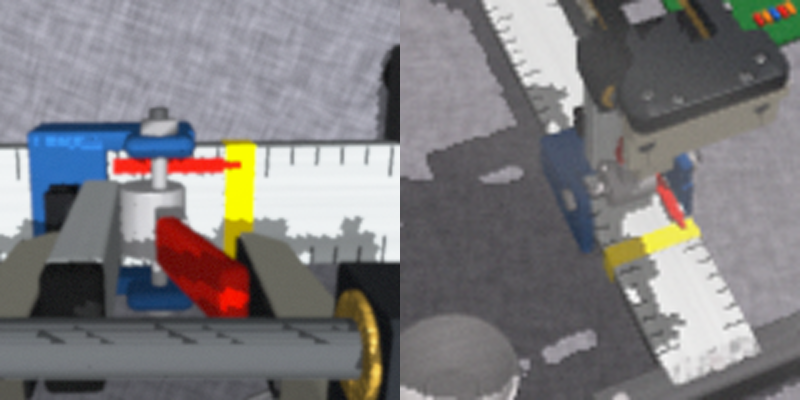

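>>> {"name": "drive_tool", "arguments": {
  "steps": "0 -0.12 0 0 0 0;0 -0.1 0 0 0 0;0 0 0 0 0 0",
  "gripper": 50
}}

```text
clock: 7.3
eef_pos: [0.5718, -0.0936, 0.1119]
eef_rot: [0.004, 0.985, 0.174, 0.009]
ft_force: [-0.8, 1.2, 0.7]
opening: 0.0466
```

```bash
python3 -c "
from m import *
meas()"
```

```text
tape 598 med [ 8.1 37.8 81.6] 5-95% y [31.7 32.3 42.8 43.3] x [-8.2 24.5]
cap 0
pointer 345 med [17.9 13.1 77.6] 5-95% y [-12.1 -10.6  29.6  34. ] x [15.  20.4]
levertop 0
rail ((7.094673156738281, -35.905303955078125), (332.7414855957031, 65.48958587646484), 83.84739685058594)
7.3 [ 0.5718 -0.0936  0.1119] 0.04664253528555618 [-0.8  1.2  0.7]
```

>>> {"name": "drive_tool", "arguments": {
  "steps": "0 -0.12 0 0 0 0;0 -0.12 0 0 0 0;0 0 0 0 0 0",
  "gripper": 45
}}

```text
clock: 7.72
eef_pos: [0.5712, -0.0915, 0.112]
eef_rot: [0.004, 0.985, 0.174, 0.009]
ft_force: [-0.8, 0.1, 0.7]
opening: 0.0418
```

```bash
python3 -c "
from m import *
meas()"
```

```text
tape 594 med [ 7.3 40.  81.8] 5-95% y [34.  34.6 45.1 45.7] x [-8.2 24.4]
cap 0
pointer 347 med [17.5 15.4 77.9] 5-95% y [-9.8 -8.2 32.  35.7] x [14.9 20.3]
levertop 0
rail ((23.28620147705078, -35.63908386230469), (67.11883544921875, 329.1844482421875), 0.13193321228027344)
7.725 [ 0.5712 -0.0915  0.112 ] 0.04183740165245678 [-0.8  0.1  0.7]
```

>>> {"name": "drive_tool", "arguments": {
  "steps": "0 -0.12 0 0 0 0;0 -0.13 0 0 0 0;0 0 0 0 0 0",
  "gripper": 40
}}

```text
clock: 8.15
eef_pos: [0.5702, -0.0886, 0.1122]
eef_rot: [0.004, 0.985, 0.174, 0.009]
ft_force: [-1.0, -0.9, 1.4]
opening: 0.0375
```

```bash
python3 -c "
from m import *
meas()"
```

```text
tape 587 med [ 7.2 43.  82. ] 5-95% y [37.2 37.6 48.1 48.6] x [-8.1 24.2]
cap 0
pointer 345 med [17.3 17.7 78.1] 5-95% y [-7.4 -5.8 34.6 38.4] x [14.8 19.8]
levertop 0
rail ((19.562946319580078, -32.46836853027344), (329.794189453125, 66.247314453125), 88.84343719482422)
8.15 [ 0.5702 -0.0886  0.1122] 0.03750660821440456 [-1.  -0.9  1.4]
```

>>> {"name": "drive_tool", "arguments": {
  "steps": "0 -0.05 0 0 0 0;0 -0.08 0 0 0 0;0 0 0 0 0 0",
  "gripper": 35
}}

```text
clock: 8.57
eef_pos: [0.5693, -0.0859, 0.1121]
eef_rot: [0.003, 0.985, 0.174, 0.009]
ft_force: [-1.0, -0.3, 1.7]
opening: 0.0327
```

```bash
python3 -c "
from m import *
meas()"
```

```text
tape 587 med [ 7.5 46.1 81.8] 5-95% y [40.3 40.7 51.2 51.7] x [-8.2 24.2]
cap 0
pointer 360 med [17.4 20.2 78.1] 5-95% y [-5.1 -3.5 37.6 41.5] x [14.8 19.8]
levertop 0
rail ((18.507545471191406, -29.310836791992188), (329.96575927734375, 65.9786148071289), 88.41468811035156)
8.575 [ 0.5693 -0.0859  0.1121] 0.03267342622040063 [-1.  -0.3  1.7]
```

>>> {"name": "drive_tool", "arguments": {
  "steps": "0 0.03 0 0 0 0;0 0.03 0 0 0 0;0 0 0 0 0 0",
  "gripper": 31
}}

```text
clock: 9.0
eef_pos: [0.5684, -0.0835, 0.1121]
eef_rot: [-0.0, 0.985, 0.174, 0.007]
ft_force: [-1.2, 1.0, 3.3]
opening: 0.0295
```

```bash
python3 -c "
from m import *
meas()"
```

```text
tape 598 med [ 7.7 49.2 81.5] 5-95% y [43.2 43.8 54.2 54.7] x [-8.  24.3]
cap 0
pointer 350 med [17.6 23.  77.9] 5-95% y [-2.7 -1.1 40.  44. ] x [14.9 20.3]
levertop 0
rail ((22.664222717285156, -26.527206420898438), (329.36505126953125, 66.98681640625), 89.8479232788086)
9.0 [ 0.5684 -0.0835  0.1121] 0.029475417399496953 [-1.2  1.   3.3]
```

>>> {"name": "drive_tool", "arguments": {
  "steps": "0 0 0 0 0 0;0 0 0 0 0 0;0 0 0 0 0 0;0 0 0 0 0 0",
  "gripper": 0
}}

```text
clock: 9.55
eef_pos: [0.5678, -0.0819, 0.1121]
eef_rot: [-0.001, 0.985, 0.174, 0.007]
ft_force: [-2.9, 4.7, 3.2]
opening: 0.0265
```

```bash
python3 -c "
from m import *
view('s7')"
```

```text
tape 605 med [ 7.5 50.9 81.4] 5-95% y [45.  45.5 56.  56.5] x [-8.2 24.4]
cap 0
pointer 360 med [17.8 24.2 77.8] 5-95% y [-1.9 -0.3 41.4 44.9] x [14.9 20.3]
levertop 0
rail ((6.5056610107421875, -22.598724365234375), (331.9739990234375, 66.60467529296875), 83.9019546508789)
9.55 [ 0.5678 -0.0819  0.1121] 0.026540923615352013 [-2.9  4.7  3.2]
```

View pics/s7.png

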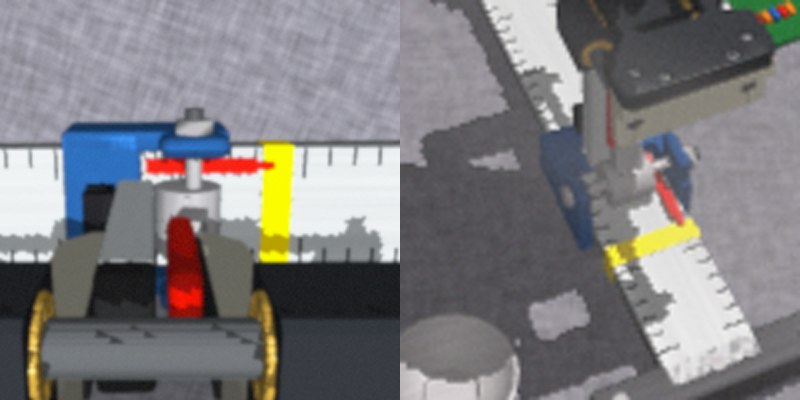

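Lever upright against the leg, pointer tip at col ~273 on the tape (cols 262–294). Let it settle and recheck.

>>> {"name": "drive_tool", "arguments": {
  "steps": "0 0 0 0 0 0;0 0 0 0 0 0;0 0 0 0 0 0;0 0 0 0 0 0"
}}

```text
clock: 10.15
eef_pos: [0.5678, -0.082, 0.1121]
eef_rot: [-0.001, 0.985, 0.175, 0.007]
ft_force: [-1.7, 3.7, 2.9]
opening: 0.0264
```

Run:
```python
from m import *
meas();f=look("side");W=cloud(f)
for n in ["board","flux","dish","driver"]:
    for d in spotter.cut_out("side",n)[:1]:
        p=W[d["pixels"]&(f["range_z"]>0)];print(n,round(d["p"],2),np.round(d["point"]),np.median(p,0).round(3))
```

```text
tape 601 med [ 7.5 50.9 81.4] 5-95% y [44.9 45.5 56.  56.5] x [-8.1 24.5]
cap 0
pointer 359 med [17.8 24.1 77.7] 5-95% y [-1.9  0.4 41.3 45.1] x [14.9 20.4]
levertop 0
rail ((19.58522605895996, -24.620391845703125), (329.59515380859375, 65.9239501953125), 88.78633117675781)
10.15 [ 0.5678 -0.082   0.1121] 0.026376152075451246 [-1.7  3.7  2.9]
board 0.98 [293. 185.] [0.666 0.099 0.005]
flux 0.95 [344. 242.] [ 0.718 -0.114  0.072]
dish 0.91 [201. 301.] [ 0.478 -0.194  0.012]
```

```bash
python3 -c "
from h import *
print(ticket.sign_off())"
```

```text
the job is handed in; nothing more can be done
None
```

The pointer is on the yellow tape and the lever is shut. The gripper is still holding leg and lever together, and I handed the job in at about 10 s of the 56 s.

**What I did:** I pushed the leg outwards with the inner finger, lever still open, until the pointer tip sat close to the tape's middle. I then closed the gripper in small steps, moving the tool inwards by about half of each step so the leg stayed in place. The last step set the gripper to fully closed, so it holds at its fixed grip force.

**Last checks:**
- **Lever:** it looks upright against the leg. The fingers read 26.4 mm apart, slightly under the nominal 27.5 mm for shut; I could not read the cam angle directly.
- **Pointer:** the tip is on the tape, about 2–3 mm inwards of its middle (limit 6 mm). It crept inwards by nearly 2 mm during closing. The estimates disagreed by a millimetre or two but all lay within 6 mm.
- **Rest and force:** nothing moved between the last two readings, and the wrist force was about 5 N. The force of each finger was not measured.
- **Bystanders:** the bottle and dish had not moved. The board's reading shifted by about 20 mm, probably because the gripper hid part of it, since nothing came near it. The screwdriver was not detected in the last picture, so it is unconfirmed, but the fingers stayed well above it.

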